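Seat the narrow case in the clamp jig and close the clamp

ROBOT

A 6-joint arm with a two-finger parallel gripper is mounted at the origin on the work surface. World frame = base frame: x ahead of the robot, y to its left, z up, the work surface at z = 0. Lengths are in mm, angles in rad, forces in N, time in s.
With the tool pointing down it reaches from about 400 to 925 mm from the base axis. Payload 12.5 kg.
Tool frame: the origin (TCP) lies on the centre line of the jaws, within the pads' length; the fingertips stand 17 mm ahead of it and the grasp point (between the pads) lies 2 mm behind it; z points along the fingers, y is the line along which they close (so a half turn about z gives the same grasp; the last joint's range is limited). The gripper opens to 95 mm and grips with 3 to 60 N. Pads are 20 mm wide; open, the fingers measure 119 mm over their backs; the gripper's body (75 mm by 180 mm) begins 59 mm behind the grasp point.
Start: joints at [1.177, 0.491, 1.559, -0, 1.092, -0.106], TCP at [177.384, 599.316, 231.661] pointing down, gripper open.
Joint ranges: [-3.1, 3.1], [-0.84, 2.19], [0.05, 2.79], [-1.13, 4.28], [0.06, 2.93], [-2.69, 2.69]. Speed limits (rad/s): [2.22, 2.22, 2.79, 3.14, 3.14, 3.14].

INTERFACE

Orientations are given as [roll, pitch, yaw] about the fixed x, y, z axes, in that order (R = Rz(yaw) Ry(pitch) Rx(roll)).
In Python, from cell import env gives the robot as it stands.
- The arm moves only by the tool drive_tool, never from a script. Its argument "deltas" is text: rows parted by semicolons, each of 4 numbers parted by spaces: the shift along the world's x, y, z normalised to -1 to 1, where 1 is 100 mm, then the turn about the world's z normalised to -1 to 1, where 1 is 180 degrees. A call has 1 to 10 rows; each row shifts and turns the commanded pose from where the row before left it; what a row does not reach is not made up. A row lasts 1/12 s, in which the tool goes at most 41.7 mm and 7.16 degrees, less where a joint would pass 70% of its speed; a pose out of reach is approached as far as the arm can. A call with a number of a shift or a turn outside -1 to 1 is refused whole. A call with a gripper value outside its range is refused whole. "gripper" is the closure, from 0 (fully open) to 1 (shut), set as the call begins (left out, the last holds). The fingers move at their own pace and stop on an object; the grip force is fixed at half the most. Time passes only in rows, so rows that do not move let the fingers close. It gives the time, the measured TCP pose, the force, the opening and the grip force at its end, in the units of the state.
- env.state(): the state, without advancing time (a new reading comes with each control period).
- env.read_camera(name): name is "side" or "top" or "wrist"; returns (picture, depth): 480x640x3 uint8, red, green, blue; 480x640 float32, mm along the optical axis (not along the pixel's ray), 0 where there is no reading.
- env.camera_params(name): a dict with "mtx" (3x3 intrinsics, pixels), "camera_from_world" (4x4, takes a point from world to camera coordinates); the wrist camera has in their place "mount" (4x4, takes a point from camera to tool coordinates, whose origin is the TCP and whose axes are the flange's). Camera axes: x right, y down, z forward; pixel columns grow to the right and rows downward; lengths in mm; the calibration is good to about 2 mm. A picture is of the moment at which its call begins: read the wrist's pose just before it. camera_params takes no time and is no camera call.
- env.job_done(): hands the job in; it is judged then, once.
The state is a dict: "t": time; "joints": joint angles; "qvel": joint speeds; "tau": joint torques, N m; "eef_pos": TCP position; "tcp_rot": TCP orientation; "ft_force": force on the tool from outside, world axes, zero at the start; "moment": the same for the moment, N m; "opening": opening from 0.0 (shut) to 1.0 (fully open); "grip_force": force on a finger pad.
Only numpy, scipy, OpenCV 4.12 (cv2) and the standard library are available. Lean on these libraries where they do the work, as an engineer would, in place of code of your own. Each camera call takes 0.05 s, during which the arm holds its last target. There are 200 camera calls.

TASK

Lay the narrow metal case lengthwise in the nest of the clamp jig and press it down until you feel it bottom out on its rests: the stiff pad in the nest holds it a little proud at first. Only then swing the hinged clamp over it, fully shut, and leave the case sitting fully home under the closed clamp.

Things in the scene. Friction and masses are not known exactly. Their poses are not given: they have to be found in the camera images.
- case_center (a point): centre (half-way up) of the loose narrow bare-aluminium case, 92 (its x) x 38 (y) x 31 mm high, 0.13 kg, flat on the bench. Two unwanted aluminium cases as high lie near: one broader (112 x 62), one square (52 x 52). Home in the nest, its centre is 15.5 mm above nest; a rubber-topped pad there first holds it 6 to 10 mm proud, sinks at about 5 N (10 N if fast), stays down; then it stops hard.
- nest (a point): middle of the nest of the fixed steel jig (base 250 x 100 mm), at the rests' top, 35 mm above the bench. x: along the nest to the clamp hinge, away from the robot; z up. Flared guides at both ends and by the corners, up to 20 mm above this point, leave 4 mm round the case at rest level, 12 mm at their tops. Sides are open for fingers from x = -33 to 33 mm down to the base plate, 17 mm below this point.
- clamp_handle (a point): middle of the steel crossbar (60 mm long along the nest's y, 12 mm thick) at the free end of the clamp arm, a flat bar 24 mm wide, 8 mm thick, centred on the line from crossbar to hinge, 135 mm long. Hinge line: parallel to the nest's y, 95 mm along x and 47 mm above nest. Shut, the arm is level, its top 51 mm above nest, a rubber foot under it over the case's middle.
- clamp (a joint): angle of the clamp arm in rad: 0 shut (level over the nest), 1.57 upright, more leans away from the robot. Starts wide open, 1.75 to 2.05. The hinge is stiff: the arm stays where it is left; it takes 1 to 4 N to push at 100 mm from the hinge, from behind (the side away from the robot), then down from above.
Things that resemble listed ones, but are neither listed nor needed, are in the scene too. What is shaped like the part that bears case_center but turquoise is not meant.

How it is judged:
By the outcome, as a careful person would: the job done as asked, in the order asked, and still so for the second after the job is handed in, with the robot touching nothing.
It also fails if it takes over 56 s, if anything falls off the work surface, if the arm or the gripper's body presses on something with over 40 N, if the wrist force passes 120 N, or if a joint passes its speed limit or range.

## Working session

There is one attempt and no reset: what is moved stays moved. The work goes in short steps, Python scripts to look and compute and a tool call to move; the robot and the scene stay as the last step left them, time stands still between calls to the robot, and variables do not carry over. Pictures are saved under pics/ and viewed, at most 10 in all, crops included, and the job is handed in when it is done.

Besides the shell and the picture viewer there is one more tool, called as a command line: name --argument value ..., lists and objects as JSON in quotes. drive_tool: Moves the arm, as the interface text tells. Its arguments: {"type":"object","properties":{"deltas":{"type":"string"},"gripper":{"type":"number"}},"required":["deltas"]}

```bash
ls; mkdir -p pics; python3 - <<'E'
from cell import env
import cv2,numpy as np
s=env.state();print(s)
for n in("top","side"):
    p,d=env.read_camera(n);cv2.imwrite(f"pics/{n}0.png",p[:,:,::-1]);np.save(f"pics/{n}0.npy",d)
    np.savez(f"pics/{n}cal.npz",**env.camera_params(n));print(env.camera_params(n))
E
```

```text
pics
{'t': 0.0, 'joints': array([ 1.17738544e+00,  4.91536063e-01,  1.55945615e+00, -8.38463630e-06,
        1.09166947e+00, -1.05601447e-01]), 'qvel': array([-1.05955142e-05, -2.40740450e-04,  1.72423893e-04, -3.53615679e-05,
       -7.74817555e-05,  9.93095018e-04]), 'tau': array([-1.73851845e-05, -6.12646294e+01, -2.58178926e+01,  6.92191673e-02,
        4.83139779e-02, -1.36312378e-04]), 'eef_pos': array([177.30324122, 599.09226402, 231.07402111]), 'tcp_rot': array([-3.14052880e+00, -1.05286381e-04,  2.85378703e+00]), 'ft_force': array([-0.39018766,  0.34807616, -0.85305908]), 'moment': array([-0.01917047,  0.02018684, -0.01900845]), 'grip_force': 0.0, 'opening': 0.9973154666589393}
{'mtx': array([[616.29758343,   0.        , 315.48750789],
       [  0.        , 616.29758343, 233.30721821],
       [  0.        ,   0.        ,   1.        ]]), 'camera_from_world': array([[ 1.51979936e-02, -9.99824645e-01,  1.09407765e-02,
         8.00792252e+01],
       [-9.83564761e-01, -1.69179063e-02, -1.79761355e-01,
         4.72445769e+02],
       [ 1.79914928e-01, -8.02895030e-03, -9.83649406e-01,
         9.00006849e+02],
       [ 0.00000000e+00,  0.00000000e+00,  0.00000000e+00,
         1.00000000e+00]])}
{'mtx': array([[472.63062392,   0.        , 320.51769247],
       [  0.        , 472.63062392, 241.57877177],
       [  0.        ,   0.        ,   1.        ]]), 'camera_from_world': array([[-9.65328445e-01, -2.60792484e-01,  1.13258051e-02,
         4.80207678e+02],
       [-1.58491625e-01,  5.51080564e-01, -8.19262239e-01,
         9.10324566e+01],
       [ 2.07416004e-01, -7.92652189e-01, -5.73307168e-01,
         7.76911212e+02],
       [ 0.00000000e+00,  0.00000000e+00,  0.00000000e+00,
         1.00000000e+00]])}
```

View pics/top0.png

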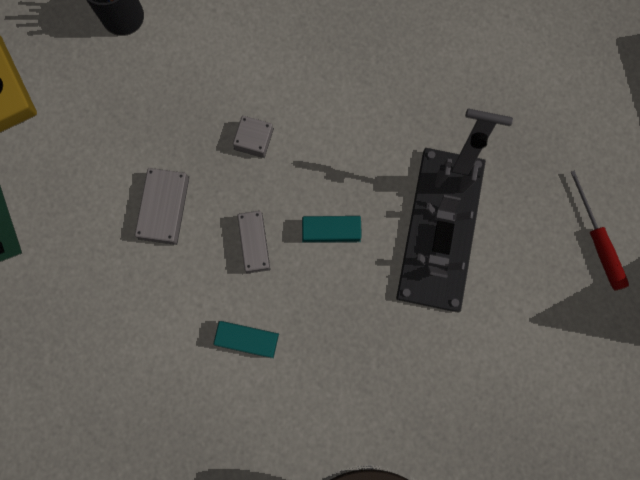

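View pics/side0.png

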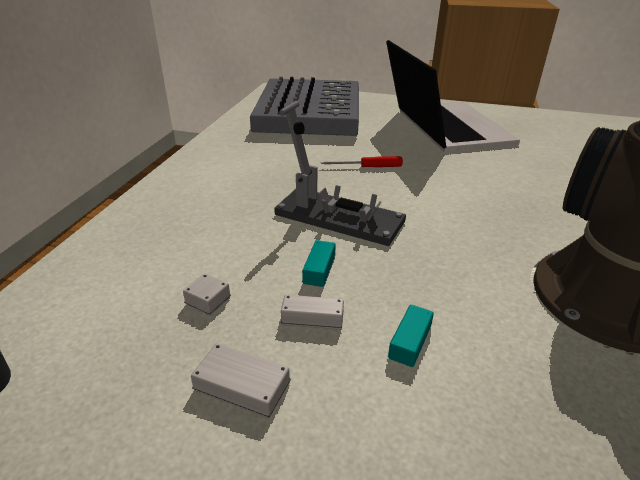

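The top view shows the narrow case at about (253,240), with a turquoise decoy to its right at (332,229). The jig runs from (430,300) to (455,155), with its pad at (443,237), hinge at about (460,170) and crossbar at (489,117). The side view confirms the clamp is open and leaning back.

```bash
cat > h.py <<'E'
import numpy as np,cv2
def cloud(d,K,T):  # T camera_from_world
    v,u=np.indices(d.shape); z=d.astype(float)
    P=np.stack([(u-K[0,2])*z/K[0,0],(v-K[1,2])*z/K[1,1],z,np.ones_like(z)],-1)
    W=P@np.linalg.inv(T).T; W[d<=0]=np.nan
    return W[...,:3]
def rect(xy):
    (c,s,a)=cv2.minAreaRect(xy.astype(np.float32)); 
    if s[0]<s[1]: s=s[::-1];a+=90
    return np.round(c,1),np.round(s,1),round((a+90)%180-90,1)
E
python3 - <<'E'
from h import *
for n in("top","side"):
    c=np.load(f"pics/{n}cal.npz");W=cloud(np.load(f"pics/{n}0.npy"),c["mtx"],c["camera_from_world"])
    np.save(f"pics/{n}W.npy",W);X,Y,Z=W[...,0],W[...,1],W[...,2]
    print(n,"table z",np.nanmedian(Z[(abs(Z)<15)]))
    def comps(lo,hi,box,mn=60):
        m=(Z>lo)&(Z<hi)&(X>box[0])&(X<box[1])&(Y>box[2])&(Y<box[3])
        k,l=cv2.connectedComponents(m.astype(np.uint8))
        for i in range(1,k):
            q=l==i
            if q.sum()>mn: print(lo,hi,q.sum(),*rect(W[q][:,:2]),"z",np.median(Z[q]).round(1),"px",np.argwhere(q).mean(0)[::-1].round())
    comps(25,38,(300,800,-50,400))
    J=(250,800,-250,-10)
    comps(10,25,J);comps(38,70,J,10);comps(70,120,J,10);comps(120,260,J,10)
c=np.load("pics/topcal.npz")
E
```

```text
top table z -0.03851298826509719
25 38 1028 [632.8 190.9] [52.7 51.7] -15.2 z 30.9 px [252. 134.]
25 38 2811 [515.4 330.4] [112.5  63.2] -6.7 z 31.1 px [160. 205.]
25 38 1442 [460.7 184.6] [92.2 38.2] 9.5 z 30.8 px [253. 241.]
25 38 1425 [482.8  62.9] [91.8 38.5] -88.7 z 30.7 px [331. 228.]
25 38 1219 [318.1 190.6] [95.2 36. ] 89.1 z 30.9 px [243. 336.]
10 25 7299 [ 488.9 -112.2] [250.9 100.9] -10.9 z 17.7 px [439. 236.]
38 70 68 [ 564.  -102.5] [23.4  7. ] 7.4 z 53.4 px [440. 178.]
38 70 78 [ 555.9 -141.9] [22.4  6.4] 5.6 z 54.0 px [466. 182.]
38 70 173 [ 525.1 -119.1] [26.5 13.6] 84.3 z 48.4 px [450. 201.]
38 70 42 [513.9 -86.4] [10.5 10.2] 80.4 z 50.7 px [429. 207.]
38 70 67 [ 502.2 -145.4] [11.6 11.3] 85.8 z 48.0 px [468. 215.]
38 70 522 [ 469.2 -108.3] [49.3 26.5] -10.5 z 41.3 px [443. 237.]
38 70 41 [435.4 -71.7] [11.6 10.2] 77.3 z 50.9 px [420. 258.]
38 70 66 [ 423.8 -130. ] [11.5  9.9] 81.7 z 48.2 px [459. 266.]
38 70 103 [413.3 -97.7] [27.3 11.6] 77.4 z 51.6 px [438. 273.]
70 120 603 [ 561.5 -126.2] [60.6 26.6] 80.3 z 91.3 px [461. 169.]
120 260 1223 [ 584.9 -130.7] [59.6 36
[... 332 characters left out ...]
516. 329.] [112.3  62.8] -7.2 z 29.9 px [241. 374.]
10 25 2596 [ 489.4 -112.9] [251.3 104.2] -11.2 z 16.9 px [344. 217.]
38 70 300 [ 562.4 -125.5] [47.6 27. ] 80.2 z 54.3 px [306. 188.]
38 70 46 [ 502.6 -148.3] [11.6 10.4] 75.6 z 45.9 px [337. 189.]
38 70 113 [ 522.6 -107.3] [52.8 19.6] -78.2 z 47.0 px [323. 196.]
38 70 47 [ 424.3 -132. ] [12.4 10.6] 73.5 z 46.3 px [373. 198.]
38 70 191 [ 469.5 -109.8] [48.7 28.4] -8.0 z 40.4 px [349. 203.]
38 70 35 [410.6 -99. ] [29.  8.] 66.6 z 50.9 px [376. 207.]
38 70 36 [436.3 -73.1] [10.7  9.7] -3.6 z 48.1 px [362. 212.]
70 120 380 [ 563.3 -123.3] [54.9 25.7] 78.4 z 89.3 px [305. 171.]
120 260 645 [ 586.1 -131.5] [61.1 34.4] 77.5 z 179.4 px [295. 127.]
```

```bash
python3 -c "
import cv2
a=cv2.imread('pics/top0.png')[100:315,385:520];b=cv2.imread('pics/side0.png')[90:250,260:420]
import numpy as np
a=cv2.resize(a,None,fx=2.7,fy=2.7,interpolation=2);b=cv2.resize(b,(430,430))
a=cv2.convertScaleAbs(a,alpha=2);b=cv2.convertScaleAbs(b,alpha=1.6)
o=np.zeros((600,800,3),np.uint8);o[:a.shape[0],:a.shape[1]]=a[:600];o[:430,370:800]=b
cv2.imwrite('pics/jig.png',o)"
```

```text
(no output)
```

View pics/jig.png

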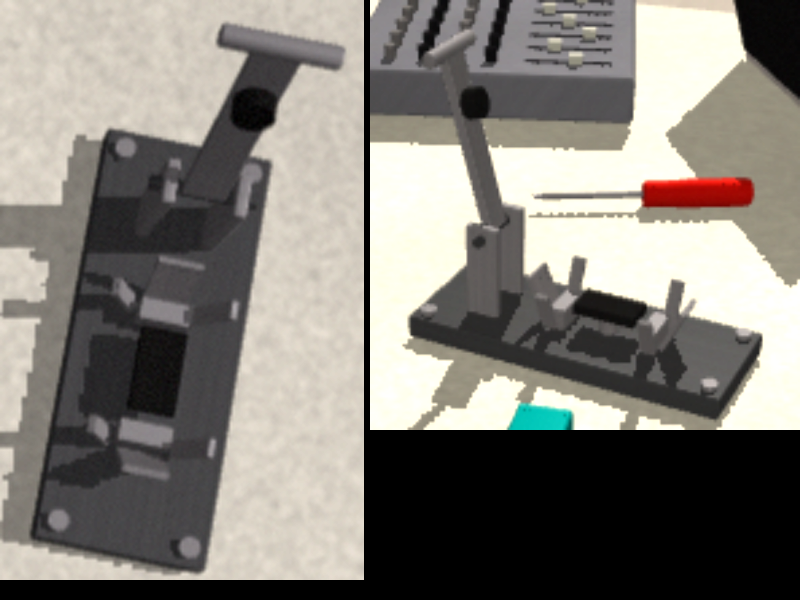

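Nest estimate is (469, -108.3), yaw -10.9°. The case is at (460.7, 184.6), yaw 9.5°. I'll go to the case now.

drive_tool --deltas "0.2 -0.3 0 0.02; 0.2 -0.3 0 0.02; 0.2 -0.3 0 0.02; 0.2 -0.3 0 0.02; 0.2 -0.3 0 0.02; 0.2 -0.3 0 0.02; 0.2 -0.3 0 0.02; 0.2 -0.3 0 0; 0.2 -0.3 0 0; 0.2 -0.3 0 0" --gripper 0.25

```text
t: 0.93
eef_pos: [377.9, 297.7, 231.6]
tcp_rot: [3.142, -0.0, -2.989]
ft_force: [0.7, -0.2, -0.4]
opening: 0.75
grip_force: 0.0
```

drive_tool --deltas "0.2 -0.28 -0.1 0.004; 0.2 -0.28 -0.15 0; 0.2 -0.28 -0.15 0; 0.2 -0.28 -0.15 0; 0.03 -0.01 -0.3 0; 0 0 -0.25 0; 0 0 0 0"

```text
t: 1.52
eef_pos: [458.9, 185.1, 118.0]
tcp_rot: [-3.141, -0.007, -2.979]
ft_force: [-0.6, 0.1, -0.2]
opening: 0.748
grip_force: 0.0
```

```bash
cat > wr.py <<'E'
import sys
from cell import env
from h import *
from scipy.spatial.transform import Rotation as R
def wrist(name):
    s=env.state();p,d=env.read_camera("wrist");c=env.camera_params("wrist")
    T=np.eye(4);T[:3,:3]=R.from_euler("xyz",s["tcp_rot"]).as_matrix();T[:3,3]=s["eef_pos"]
    W=cloud(d,c["mtx"],np.linalg.inv(T@c["mount"]))
    cv2.imwrite(f"pics/{name}.png",p[:,:,::-1]);np.save(f"pics/{name}W.npy",W)
    print(s["eef_pos"].round(1),s["tcp_rot"].round(3));return p,W
E
python3 - <<'E'
from wr import *
p,W=wrist("w1");X,Y,Z=W[...,0],W[...,1],W[...,2]
print(np.nanmedian(Z[abs(Z)<8]))
m=(Z>25)&(Z<38)&(X>370)&(X<560)&(Y>90)&(Y<260)
k,l=cv2.connectedComponents(m.astype(np.uint8))
for i in range(1,k):
    q=l==i
    if q.sum()>200: print(q.sum(),*rect(W[q][:,:2]),np.median(Z[q]))
E
```

```text
[458.9 185.1 118. ] [-3.141 -0.007 -2.979]
0.7612103950708615
5820 [463.1 183.8] [91.5 38.1] 9.5 31.68300856519545
1260 [484.   99.3] [37.7 19.2] 1.3 31.539401386677
```

View pics/w1.png

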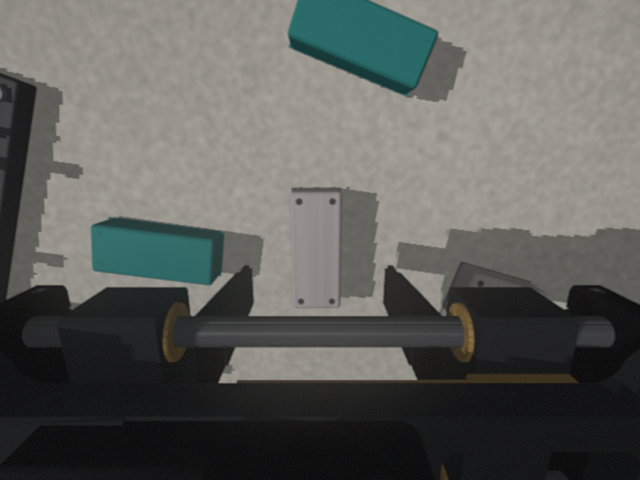

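The case is centred between the fingers (317,247) and clear of both decoys. Descending.

drive_tool --deltas "0.03 -0.01 -0.25 0.001; 0 0 -0.25 0; 0 0 -0.25 0; 0 0 -0.15 0; 0 0 -0.06 0; 0 0 0 0"

```text
t: 2.07
eef_pos: [463.4, 185.7, 25.8]
tcp_rot: [3.142, -0.001, -2.973]
ft_force: [0.3, -0.4, 0.5]
opening: 0.75
grip_force: 0.0
```

drive_tool --deltas "0 0 0 0; 0 0 0 0; 0 0 0 0; 0 0 0 0; 0 0 0 0; 0 0 0 0" --gripper 1

```text
t: 2.57
eef_pos: [463.6, 185.3, 26.1]
tcp_rot: [3.141, 0.001, -2.974]
ft_force: [-0.6, 0.4, 5.8]
opening: 0.398
grip_force: 30.0
```

Gripped at 37.8 mm opening. Lifting and carrying to the nest.

drive_tool --deltas "0 0 0.3 0; 0 0 0.3 0; 0 -0.2 0.2 -0.01; 0 -0.3 0 -0.02; 0 -0.3 0 -0.02; 0 -0.3 0 -0.02; 0 -0.3 0 -0.02; 0.02 -0.3 0 -0.02; 0.02 -0.3 0 -0.003; 0.02 -0.3 0 0"

```text
t: 3.4
eef_pos: [469.1, -46.1, 105.7]
tcp_rot: [3.141, -0.0, 2.953]
ft_force: [0.1, 0.0, -1.2]
opening: 0.398
grip_force: 30.0
```

drive_tool --deltas "0.02 -0.3 0 0; 0 -0.3 0 0; 0 -0.03 0 0; 0 0 0 0; 0 0 0 0"

```text
t: 3.82
eef_pos: [471.0, -107.5, 105.5]
tcp_rot: [3.141, -0.001, 2.953]
ft_force: [-0.0, -0.1, -1.1]
opening: 0.401
grip_force: 30.0
```

```bash
python3 - <<'E'
from wr import *
p,W=wrist("w2");X,Y,Z=W[...,0],W[...,1],W[...,2]
t=env.state();print(t["opening"],t["ft_force"])
a=np.deg2rad(-10.9);U=np.array([np.cos(a),np.sin(a)]);V=np.array([-U[1],U[0]])
m0=(X>300)&(X<650)&(Y>-260)&(Y<40)
for lo,hi,mn in((10,25,500),(38,62,15),(110,140,150)):
    k,l=cv2.connectedComponents(((Z>lo)&(Z<hi)&m0).astype(np.uint8))
    for i in range(1,k):
        q=l==i
        if q.sum()>mn: print(lo,hi,q.sum(),*rect(W[q][:,:2]),np.median(Z[q]).round(1),"px",np.argwhere(q).mean(0)[::-1].round())
E
```

```text
[ 471.  -107.5  105.5] [ 3.141e+00 -1.000e-03  2.953e+00]
0.39896695708566254 [ 0.59084338  0.74929433 -0.95356146]
10 25 16370 [ 438.7 -102.9] [142.9 100.3] -10.8 18.8 px [314. 165.]
10 25 621 [481.3  20.3] [43.9 20.2] -30.4 17.9 px [489. 227.]
38 62 715 [416.  -98.5] [26.  11.7] 79.1 53.0 px [315. 173.]
38 62 372 [ 426.6 -130.7] [12.  10.4] 77.9 50.3 px [267. 200.]
38 62 322 [437.8 -72.3] [11.6 10.3] 80.9 51.7 px [363. 200.]
110 140 9722 [ 452.1 -103.5] [57.6 54.1] 79.0 111.4 px [317. 267.]
110 140 2198 [ 505.1 -113.6] [36.8 19.9] 79.0 111.2 px [318. 363.]
```

View pics/w2.png

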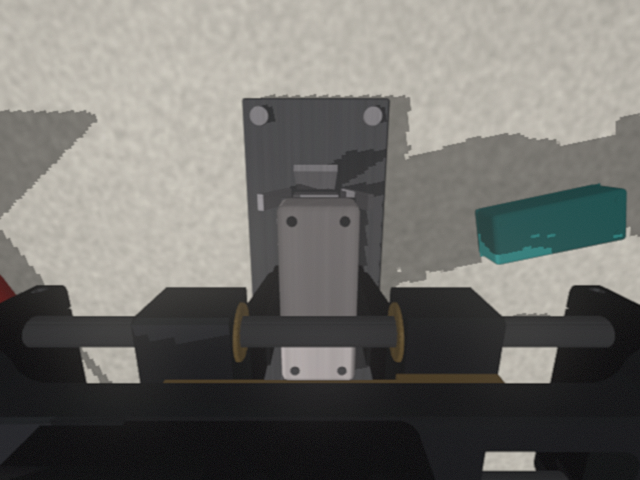

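The held case is aligned with the jig, its screws at (292,221) to (342,371). I'll compute its offset from the nest in this same frame.

```bash
python3 - <<'E'
from h import *
W=np.load("pics/w2W.npy");a=np.deg2rad(-10.9);U=np.array([np.cos(a),np.sin(a)]);V=np.array([-U[1],U[0]])
q=W[150:385,240:400].reshape(-1,3);q=q[(q[:,2]>109)&(q[:,2]<113.5)]
r=q[:,:2]-[471.5,-109.0];u=r@U;v=r@V
print(np.percentile(u,[0,.3,99.7,100]));
for lo,hi in((-45,-25),(-25,-10),(30,45)):
    s=(u>lo)&(u<hi);print(lo,hi,s.sum(),np.percentile(v[s],[0,.5,2,50,98,99.5,100]).round(1))
E
```

```text
[-47.5324382  -46.98051566  43.37001326  44.3970848 ]
-45 -25 3453 [-17.1 -16.6 -16.    1.5  19.5  20.1  20.5]
-25 -10 2465 [-24.6 -23.3 -18.1   2.   21.9  26.6  28.2]
30 45 1574 [-17.  -16.5 -15.8   2.1  19.5  20.1  20.6]
```

drive_tool --deltas "0.01 -0.02 -0.1 0; 0 0 -0.1 0; 0 0 -0.06 0; 0 0 -0.03 0; 0 0 0 0; 0 0 0 0"

```text
t: 4.37
eef_pos: [472.4, -109.4, 76.5]
tcp_rot: [3.141, -0.0, 2.955]
ft_force: [0.7, -0.2, -1.9]
opening: 0.396
grip_force: 30.0
```

drive_tool --deltas "0 0 -0.02 0; 0 0 -0.02 0; 0 0 -0.02 0; 0 0 0 0; 0 0 0 0"

```text
t: 4.78
eef_pos: [472.3, -109.7, 70.6]
tcp_rot: [3.141, -0.0, 2.954]
ft_force: [-0.6, 0.0, -1.8]
opening: 0.396
grip_force: 30.0
```

drive_tool --deltas "0 0 -0.01 0; 0 0 -0.01 0; 0 0 -0.01 0; 0 0 -0.01 0; 0 0 0 0"

```text
t: 5.2
eef_pos: [472.4, -109.7, 66.6]
tcp_rot: [3.142, 0.0, 2.954]
ft_force: [0.5, 0.2, -2.3]
opening: 0.4
grip_force: 30.0
```

drive_tool --deltas "0 0 -0.01 0; 0 0 -0.01 0; 0 0 -0.01 0; 0 0 0 0"

```text
t: 5.53
eef_pos: [472.4, -109.7, 63.5]
tcp_rot: [3.142, 0.0, 2.954]
ft_force: [-0.3, -0.9, -0.6]
opening: 0.397
grip_force: 30.0
```

drive_tool --deltas "0 0 -0.01 0; 0 0 0 0"

```text
t: 5.7
eef_pos: [472.4, -109.7, 62.5]
tcp_rot: [3.142, 0.0, 2.954]
ft_force: [0.2, 0.3, -0.4]
opening: 0.397
grip_force: 30.0
```

drive_tool --deltas "0 0 -0.01 0; 0 0 0 0"

```text
t: 5.87
eef_pos: [472.4, -109.7, 61.5]
tcp_rot: [3.142, 0.0, 2.954]
ft_force: [-0.7, -1.1, 0.1]
opening: 0.397
grip_force: 30.0
```

drive_tool --deltas "0 0 -0.01 0; 0 0 0 0"

```text
t: 6.03
eef_pos: [472.4, -109.7, 61.0]
tcp_rot: [3.142, 0.0, 2.954]
ft_force: [-2.2, 0.3, 10.2]
opening: 0.399
grip_force: 30.0
```

drive_tool --deltas "0 0 -0.01 0; 0 0 0 0"

```text
t: 6.2
eef_pos: [472.5, -109.7, 61.0]
tcp_rot: [-3.141, 0.001, 2.954]
ft_force: [-5.5, 1.7, 25.3]
opening: 0.398
grip_force: 30.0
```

drive_tool --deltas "0 0 -0.01 0; 0 0 0 0; 0 0 0 0"

```text
t: 6.45
eef_pos: [472.7, -109.8, 60.5]
tcp_rot: [-3.141, 0.002, 2.955]
ft_force: [-6.0, 2.3, 32.5]
opening: 0.396
grip_force: 30.0
```

Hard stop at the expected home height, with force rising to 32 N. I'll unload, release, rise and check the case height.

drive_tool --deltas "0 0 0.02 0; 0 0 0 0"

```text
t: 6.62
eef_pos: [472.5, -109.7, 61.0]
tcp_rot: [-3.142, 0.001, 2.954]
ft_force: [0.2, 0.2, -2.4]
opening: 0.403
grip_force: 30.0
```

drive_tool --deltas "0 0 0 0; 0 0 0 0; 0 0 0 0; 0 0 0.1 0; 0 0 0.2 0; 0 0 0.3 0; 0 0 0.3 0; 0 0 0 0; 0 0 0 0" --gripper 0.3

```text
t: 7.37
eef_pos: [472.9, -109.9, 152.3]
tcp_rot: [-3.141, 0.003, 2.954]
ft_force: [0.4, -0.4, -1.0]
opening: 0.702
grip_force: 0.0
```

```bash
python3 - <<'E'
from wr import *
p,W=wrist("w3");a=np.deg2rad(-10.9);U=np.array([np.cos(a),np.sin(a)]);V=np.array([-U[1],U[0]])
print(env.state()["ft_force"])
def rep(W,c,off):
    q=W.reshape(-1,3);q=q[np.isfinite(q[:,2])];r=q[:,:2]-c;u=r@U;v=r@V
    s=(abs(u)<60)&(abs(v)<25)&(q[:,2]>56+off)&(q[:,2]<82+off)
    print("rect",*rect(q[s][:,:2]-c),s.sum())
    for lo,hi in((-44,-36),(-30,-10),(-10,10),(10,30),(36,44)):
        for vl,vh in((-17,-8),(8,17)):
            s=(u>lo)&(u<hi)&(v>vl)&(v<vh)&(q[:,2]>40)&(q[:,2]<90);print(lo,vl,s.sum(),np.median(q[s,2]).round(1),end=" | ")
    s=(abs(v)>40)&(abs(v)<48)&(abs(u)<100)&(q[:,2]>10)&(q[:,2]<25);print("base",np.median(q[s,2]))
rep(W,[471.5,-109.0],.8)
for n in("top","side"):
    pp,d=env.read_camera(n);cv2.imwrite(f"pics/{n}3.png",pp[:,:,::-1]);c=env.camera_params(n);rep(cloud(d,c["mtx"],c["camera_from_world"]),[469,-108.3],0)
E
```

```text
[ 472.9 -109.9  152.3] [-3.141e+00  3.000e-03  2.954e+00]
[-0.36197169 -0.58491428 -0.81068668]
rect [-0.6 -0.1] [118.1  38.1] -10.9 5981
-44 -17 136 66.8 | -44 8 134 66.9 | -30 -17 347 66.7 | -30 8 332 66.7 | -10 -17 315 66.8 | -10 8 313 66.7 | 10 -17 291 66.7 | 10 8 295 66.8 | 36 -17 106 66.9 | 36 8 102 66.8 | base 18.829146748903355
rect [-22.1   4.4] [47.6 38.5] -11.5 714
-44 -17 31 65.6 | -44 8 33 65.7 | -30 -17 74 65.6 | -30 8 78 66.2 | -10 -17 2 62.8 | -10 8 44 65.9 | 10 -17 0 nan | 10 8 0 nan | 36 -17 0 nan | 36 8 0 nan | base 17.84230555453462
rect [ 0.2 -1.6] [91.6 41. ] -10.8 604
-44 -17 13 64.5 | -44 8 47 55.5 | -30 -17 23 64.9 | -30 8 96 54.9 | -10 -17 24 65.1 | -10 8 91 56.5 | 10 -17 22 65.2 | 10 8 94 57.2 | 36 -17 10 64.5 | 36 8 36 57.5 | base 16.239412656556055
  return _methods._mean(a, axis=axis, dtype=dtype,
  ret = ret.dtype.type(ret / rcount)
```

Case top is at 66.0 mm (corrected against the base) at every spot I sampled, so it is flat and home. Next I'll measure the clamp angle.

```bash
python3 - <<'E'
from h import *
a=np.deg2rad(-10.9);U=np.array([np.cos(a),np.sin(a)]);V=np.array([-U[1],U[0]])
for n,o in(("top",0),("side",1)):
    q=np.load(f"pics/{n}W.npy").reshape(-1,3);q=q[np.isfinite(q[:,2])];q=q+[0,0,o];r=q[:,:2]-[469,-108.3];u=r@U;v=r@V
    s=(q[:,2]>110)&(abs(v)<45)&(u>60)&(u<200);print(n,s.sum(),u[s].min(),u[s].max(),v[s].min(),v[s].max(),q[s,2].max())
    b=s&(abs(v)>16);print("bar u,v,z",np.median(u[b]),v[b].min(),v[b].max(),np.percentile(q[b,2],[5,50,95]),"ang",np.arctan2(np.median(q[b,2])-82,np.median(u[b])-95))
    m=s&(abs(v)<9)&(q[:,2]<185)
    p=np.polyfit(q[m,2],u[m],1);print("arm slope angle",np.pi/2+np.arctan(p[0]), "u at z82",np.polyval(p,82))
E
```

```text
top 1297 97.77041951140548 136.3251700088417 -29.754886001353874 29.85134647647731 221.85307266996313
bar u,v,z 128.3193520293213 -29.754886001353874 29.85134647647731 [211.27354557 216.46346717 219.39620373] ang 1.3278941919511553
arm slope angle 1.7001833805597646 u at z82 97.61119791896942
side 699 98.67657798867677 137.23913503600335 -31.486351214711245 29.590656777926686 219.17058217059207
bar u,v,z 128.22436378417203 -31.486351214711245 29.590656777926686 [208.43840361 214.507741   217.89063428] ang 1.3251257677203792
arm slope angle 1.714245517084535 u at z82 99.45767774081399
```

The clamp is at about 1.82 rad, with its bar at u = 129, z = 213. I'll close the gripper, go over the bar and come down behind it.

drive_tool --deltas "0 0 0.38 0; 0 0 0.38 0; 0 0 0.38 0; 0.33 -0.065 0 0; 0.33 -0.065 0 0; 0.33 -0.065 0 0; 0.33 -0.065 0 0; 0.33 -0.065 0 0; 0 0 0 0; 0 0 0 0" --gripper 1

```text
t: 8.35
eef_pos: [637.9, -142.3, 261.9]
tcp_rot: [3.141, -0.004, 2.954]
ft_force: [-0.2, -0.4, -0.4]
opening: 0.059
grip_force: 0.0
```

drive_tool --deltas "0 0 -0.2 0; 0 0 -0.2 0; 0 0 -0.1 0; 0 0 0 0"

```text
t: 8.68
eef_pos: [635.8, -141.8, 212.0]
tcp_rot: [3.141, -0.005, 2.954]
ft_force: [-0.1, -0.1, 0.3]
opening: 0.005
grip_force: 0.0
```

drive_tool --deltas "-0.1 0.019 0 0; -0.1 0.019 0 0; -0.1 0.019 0 0; -0.1 0.019 0 0"

```text
t: 9.02
eef_pos: [597.3, -134.7, 216.0]
tcp_rot: [-3.141, 0.002, 2.954]
ft_force: [2.5, -0.8, 1.2]
opening: 0.003
grip_force: 1.0
```

drive_tool --deltas "-0.1 0.019 0 0; -0.1 0.019 0 0; -0.1 0.019 0 0; -0.1 0.019 0 0; -0.1 0.019 0 0"

```text
t: 9.43
eef_pos: [546.9, -125.0, 215.4]
tcp_rot: [-3.141, 0.001, 2.954]
ft_force: [1.9, -0.7, -0.6]
opening: 0.002
grip_force: 0.8
```

drive_tool --deltas "-0.08 0.015 -0.03 0; -0.08 0.015 -0.04 0; -0.077 0.015 -0.038 0; -0.077 0.015 -0.04 0; -0.07 0.0135 -0.05 0; -0.07 0.0135 -0.05 0; -0.062 0.012 -0.06 0; -0.062 0.012 -0.06 0; 0 0 0 0"

```text
t: 10.18
eef_pos: [488.0, -113.5, 176.5]
tcp_rot: [3.141, -0.003, 2.954]
ft_force: [-0.1, 0.7, 0.3]
opening: 0.001
grip_force: 0.0
```

drive_tool --deltas "-0.05 0.01 -0.07 0; -0.05 0.01 -0.07 0; -0.041 0.008 -0.075 0; -0.041 0.008 -0.075 0; -0.03 0.006 -0.08 0; -0.03 0.006 -0.08 0; -0.018 0.003 -0.08 0; -0.018 0.003 -0.08 0"

```text
t: 10.85
eef_pos: [461.5, -108.5, 116.0]
tcp_rot: [3.141, -0.0, 2.954]
ft_force: [0.8, -0.5, -0.3]
opening: 0.003
grip_force: 0.3
```

drive_tool --deltas "0 0 -0.04 0; 0 0 -0.02 0; 0 0 0 0"

```text
t: 11.1
eef_pos: [461.8, -108.6, 110.4]
tcp_rot: [3.141, -0.001, 2.954]
ft_force: [-0.2, -0.3, 0.2]
opening: 0.001
grip_force: 0.0
```

```bash
python3 - <<'E'
from cell import env
import cv2
p,d=env.read_camera("side");cv2.imwrite("pics/s4.png",cv2.convertScaleAbs(cv2.resize(p[60:270,220:470,::-1],None,fx=2.8,fy=2.8),alpha=1.4))
E
```

```text
(no output)
```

View pics/s4.png

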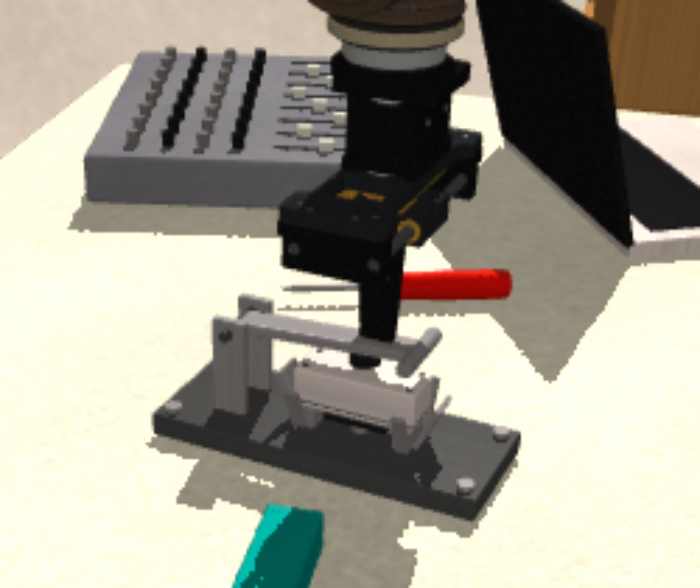

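The clamp is nearly level, with the crossbar at (420,352) and the finger pressing behind it. The foot at (365,362) is just above the case, so I'll press the last few millimetres.

drive_tool --deltas "0 0 -0.02 0; 0 0 -0.02 0; 0 0 -0.02 0; 0 0 0 0"

```text
t: 11.48
eef_pos: [461.8, -108.6, 104.6]
tcp_rot: [3.141, -0.0, 2.954]
ft_force: [-0.5, -0.3, 0.3]
opening: 0.003
grip_force: 0.0
```

drive_tool --deltas "0 0 -0.01 0; 0 0 -0.01 0; 0 0 0 0"

```text
t: 11.73
eef_pos: [461.8, -108.6, 103.2]
tcp_rot: [3.142, 0.0, 2.954]
ft_force: [-1.7, 0.3, 6.0]
opening: 0.005
grip_force: 2.8
```

drive_tool --deltas "0 0 -0.01 0; 0 0 0 0; 0 0 0 0"

```text
t: 11.98
eef_pos: [461.8, -108.6, 103.0]
tcp_rot: [-3.141, 0.001, 2.954]
ft_force: [-5.4, 1.8, 20.2]
opening: 0.003
grip_force: 10.3
```

drive_tool --deltas "0 0 -0.01 0; 0 0 0 0; 0 0 0 0"

```text
t: 12.23
eef_pos: [461.9, -108.6, 102.9]
tcp_rot: [-3.141, 0.002, 2.955]
ft_force: [-8.0, 2.1, 34.7]
opening: 0.002
grip_force: 17.3
```

It stops hard at exactly the shut height, with 35 N. Retreating and checking.

drive_tool --deltas "0 0 0.03 0; 0 0 0.1 0; 0 0 0.3 0; 0 0 0.4 0; 0 0 0.4 0; -0.2 0.2 0.3 0; -0.2 0.3 0 0; -0.2 0.3 0 0; -0.1 0.3 0 0; 0 0.3 0 0"

```text
t: 13.07
eef_pos: [389.6, 32.5, 254.2]
tcp_rot: [3.142, 0.0, 2.953]
ft_force: [1.0, -0.2, 0.3]
opening: 0.002
grip_force: 0.0
```

drive_tool --deltas "0 0.3 0 0; 0 0.3 0 0; 0 0.3 0 0; 0 0 0 0; 0 0 0 0"

```text
t: 13.48
eef_pos: [391.5, 122.4, 253.8]
tcp_rot: [-3.142, -0.0, 2.958]
ft_force: [0.4, -1.0, -0.1]
opening: 0.004
grip_force: 0.0
```

```bash
python3 - <<'E'
from cell import env
from h import *
a=np.deg2rad(-10.9);U=np.array([np.cos(a),np.sin(a)]);V=np.array([-U[1],U[0]])
for n in("top","side"):
    p,d=env.read_camera(n);c=env.camera_params(n)
    if n=="top":cv2.imwrite("pics/t5.png",cv2.convertScaleAbs(cv2.resize(p[130:320,370:520,::-1],None,fx=3,fy=3),alpha=1.6))
    q=cloud(d,c["mtx"],c["camera_from_world"]).reshape(-1,3);q=q[np.isfinite(q[:,2])];r=q[:,:2]-[469,-108.3];u=r@U;v=r@V
    f=lambda m:(m.sum(),np.median(q[m,2]).round(1) if m.any() else None)
    print(n,"arm z by u",[f((abs(v)<8)&(u>x-6)&(u<x+6)&(q[:,2]>75)) for x in(-20,10,40,70)],"bar",f((abs(v)>15)&(abs(v)<28)&(abs(u+40)<5)&(q[:,2]>75)),"case",[f((abs(v-s)<2)&(abs(u-x)<12)&(q[:,2]>55)&(q[:,2]<75)) for x in(-20,0,20)for s in(-15,15)],"base",f((abs(v)>40)&(abs(v)<48)&(abs(u)<90)&(q[:,2]<25)))
E
```

```text
top arm z by u [(np.int64(90), np.float64(85.5)), (np.int64(84), np.float64(85.7)), (np.int64(86), np.float64(85.7)), (np.int64(85), np.float64(85.6))] bar (np.int64(124), np.float64(86.8)) case [(np.int64(9), np.float64(66.3)), (np.int64(42), np.float64(65.6)), (np.int64(8), np.float64(65.0)), (np.int64(41), np.float64(65.7)), (np.int64(9), np.float64(66.0)), (np.int64(45), np.float64(65.5))] base (np.int64(1079), np.float64(17.8))
side arm z by u [(np.int64(26), np.float64(84.8)), (np.int64(25), np.float64(85.0)), (np.int64(19), np.float64(84.7)), (np.int64(25), np.float64(84.6))] bar (np.int64(54), np.float64(84.9)) case [(np.int64(0), None), (np.int64(48), np.float64(60.9)), (np.int64(0), None), (np.int64(48), np.float64(60.6)), (np.int64(0), None), (np.int64(41), np.float64(61.0))] base (np.int64(729), np.float64(11.7))
```

View pics/t5.png

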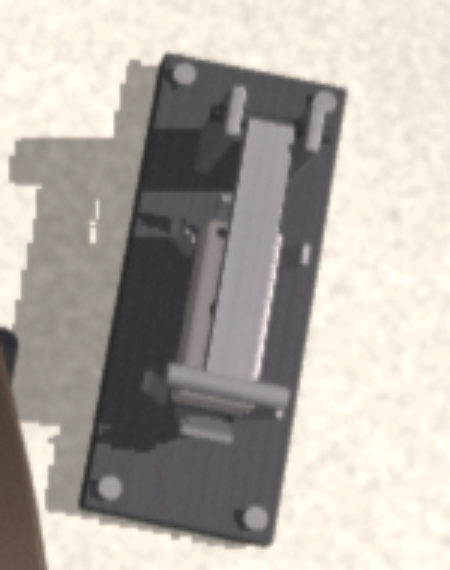

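The clamp arm is level along its whole length (z about 85.7, crossbar at (230,390) in the crop). The case is home beneath it, with its top at 65.7. Handing in.

```bash
python3 -c "
from cell import env
print(env.job_done())"
```

```text
the job is handed in; nothing more can be done
None
```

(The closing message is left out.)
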